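# Click the support post onto its bench stand

## Task

Pick up the T-shaped support post and slide its square tube down over the stand's square stub, slot on the same side as the spring button, until it sits fully home and the button pops out through the slot; then let go. Feel your way and do not force it: the post must never be rammed or dropped onto the stand. Leave the jar, the screwdriver and the tin where they are.

Things in the scene. Friction and masses are not known exactly. Their poses are not given: they have to be found in the camera images.
- post: loose T-shaped support post standing upright: bare aluminium square tube, 34 x 34 mm outside, 27 x 27 mm inside, 150 mm long, open square-cut lower end; timber crosspiece on top, 34 mm (x) x 120 mm (y) x 22 mm high, flush with the tube's x faces. 172 mm high, 0.24-0.39 kg. Origin: centre of the lower end, z up, y along the crosspiece. Grip from above across the 34 mm
- slot (a point): centre of the button slot in the post's +x wall (the only slot): 16 mm wide, from 29.5 to 47 mm above the post's lower end; axes as the post's. The lowest 5 mm of that wall are bent outward by 3 mm as a lead-in lip over the button
- stand: fixed green foot 150 mm (x) x 120 mm (y) x 12 mm. From its middle rises a stub unit: green collar 42 x 42 x 10 mm and on it a steel square stub 25 x 25 mm, 70 mm long, top edges bevelled 1.5 mm, on a 30 mm square stem. The unit is set to a height that is not measured: stub top 92 to 120 mm above the bench (collar top 22 to 50 mm). Origin: centre of the foot's underside; z up; x towards the button's face
- snap (a joint): spring button in the stub's +x face, 12 mm wide: stands out 6 mm at 32-35 mm above the collar's top, flat below, sloping into the face up to 45 mm. Value in m: 0 = out, about 0.005 held in by the tube's wall. Play of tube on stub 1 mm a side. Pushing the tube down takes 5 to 15 N on the slope, then 2 to 8 N; it pops out 2.5 mm above the collar (force falls to none), then the tube lands on the collar
- jar: amber glass screw jar, 60 mm across, 85 mm high, loose; origin under its centre; to be left alone
- driver: screwdriver lying on the bench, loose; to be left alone
- tin: tin can, 72 mm across, 95 mm high, loose; origin under its centre; to be left alone
Not all that is in view belongs to the job. Of the things that look like the post, the largest one is meant.

How it is judged:
By the outcome, as a careful person would: the job done as asked, in the order asked, and still so for the second after the job is handed in, with the robot touching nothing.
It also fails if it takes over 59 s, if anything falls off the work surface, if the arm or the gripper's body presses on something with over 40 N, if the wrist force passes 120 N, or if a joint passes its speed limit or range.

## Robot

A 6-joint arm with a two-finger parallel gripper is mounted at the origin on the work surface. World frame = base frame: x ahead of the robot, y to its left, z up, the work surface at z = 0. Lengths are in m, angles in rad, forces in N, time in s.
With the tool pointing down it reaches from about 0.35 to 0.925 m from the base axis. Payload 6.4 kg.
Tool frame: the origin (TCP) lies at the very end of the fingers, on their centre line; the grasp point (between the pads) lies 19 mm behind it; z points along the fingers, y is the direction in which the jaws open and shut (so a half turn about z gives the same grasp; the last joint's range is limited). The gripper opens to 94 mm and grips with 3 to 60 N. Pads are 16 mm wide; open, the fingers measure 119 mm over their backs; the gripper's body (75 mm by 177 mm) begins 78 mm behind the grasp point.
Start: joints at [1.118, 0.245, 1.558, -0, 1.339, -0.174], TCP at [0.179, 0.625, 0.205] pointing down, gripper open.
Joint ranges: [-3.13, 3.13], [-1.02, 2.26], [0.13, 2.54], [-0.95, 4.09], [0.21, 2.88], [-2.74, 2.74]. Speed limits (rad/s): [2.57, 2.57, 3.14, 3.14, 3.14, 3.14].

## Interface

Orientations are given as a unit quaternion [x, y, z, w].
In Python, from station import arm gives the robot as it stands.
- The arm moves only by the tool play_rows, never from a script. Its argument "deltas" is a list of rows, each an object of numbers: "gripper": the closure in counts, from 0 (fully open) to 255 (shut); "dx", "dy", "dz": the shift along the tool's x, y, z in m; "twist": the turn about the tool's z in degrees. A call has 1 to 12 rows; each row is the pose to reach, as a shift and turn from the pose measured when the call began, along the tool's axes at that moment; what a row does not reach only later rows make up. A row lasts 1/8 s, in which the tool goes at most 62.5 mm and 10.7 degrees, less where a joint would pass 70% of its speed; a pose out of reach is approached as far as the arm can. A call with a gripper value outside its range is refused whole. The fingers move at their own pace and stop on an object; "grip_force" is the grip in N (left out, the last holds). Time passes only in rows, so rows that repeat a pose let the fingers close. It gives the time, the measured TCP pose, the force and the opening at its end, in the units of the state.
- arm.get_state(): the state, without advancing time (a new reading comes with each control period).
- arm.get_image(name): name is "scene" or "side" or "wrist"; returns (picture, depth): 384x512x3 uint8, red, green, blue; 384x512 float32, m along the optical axis (not along the pixel's ray), 0 where there is no reading.
- arm.camera_info(name): a dict with "fovy" (degrees; the focal length in pixels is half the picture's height over the tangent of half this angle, whatever the lens; pixels are square), "cx", "cy" (the principal point, pixels), "dist" ([k1, k2, p1, p2, k3] as OpenCV has them; the pictures are not rectified), "xyz" and "attitude" of the camera in the world. Camera axes: x right, y down, z forward; pixel columns grow to the right and rows downward; lengths in m; the calibration is good to about 2 mm. A picture is of the moment at which its call begins: read the wrist's pose just before it. camera_info takes no time and is no camera call; for the wrist camera it gives the pose at the moment of the call.
- arm.finish_job(): hands the job in, once; it reports no verdict.
Trained networks look in the newest picture that a camera, given by its name, has taken for a name from the list of things; names that differ only in an ending like _2 or _b are one class to them, and where a whole thing is asked for, a point or a joint stands for the part that bears it (a point fixed in the world has none). Each returns a list of dicts, best first, with "conf" (0 to 1); they miss things now and then, are a little off and sometimes report something else, mostly with a low value. They report only what shows in the picture. A call takes as long as a camera call. They do not tell look-alikes from the thing itself.
- arm.trace(camera, label): "region" (384x512 bool, what is visible of it) and "box" ([left, top, width, height] in pixels, round what is visible of it).
The state is a dict: "t": time; "joints": joint angles; "dq": joint speeds; "tau": joint torques, N m; "ee_pos": TCP position; "orientation": TCP orientation; "contact_force": force on the tool from outside, world axes, zero at the start; "wrist_torque": the same for the moment, N m; "width": opening from 0.0 (shut) to 1.0 (fully open).
Only numpy, scipy, OpenCV 4.12 (cv2) and the standard library are available. Lean on these libraries where they do the work, as an engineer would, in place of code of your own. Each camera call takes 0.05 s, during which the arm holds its last target. There are 200 camera calls.

## Working session

There is one attempt and no reset: what is moved stays moved. The work goes in short steps, Python scripts to look and compute and a tool call to move; the robot and the scene stay as the last step left them, time stands still between calls to the robot, and variables do not carry over. Pictures are saved under pics/ and viewed, about 8 in all and at most 12, crops included, and the job is handed in when it is done.

Besides the shell and the picture viewer there is one more tool, called after "Request:" in YAML: its name, and indented under it one key for each argument. play_rows: Moves the arm, as the interface text tells. Its arguments: {"type":"object","properties":{"deltas":{"type":"array","items":{"type":"object","properties":{"gripper":{"type":"number"},"dx":{"type":"number"},"dy":{"type":"number"},"dz":{"type":"number"},"twist":{"type":"number"}}}},"grip_force":{"type":"number"}},"required":["deltas"]}

```bash
mkdir -p pics; ls; cat > h.py <<'E'
import numpy as np,cv2
from station import arm
from scipy.spatial.transform import Rotation as R
def cam(n):
    i=arm.camera_info(n); f=192/np.tan(np.radians(i['fovy'])/2)
    K=np.array([[f,0,i['cx']],[0,f,i['cy']],[0,0,1]]); return i,K,np.array(i['dist'],float)
def rot(a):
    a=np.array(a); return R.from_quat(a).as_matrix() if a.size==4 else a.reshape(3,3)
def cloud(n,depth,ci=None):
    i,K,d=ci or cam(n)
    v,u=np.mgrid[0:384,0:512]
    p=cv2.undistortPoints(np.stack([u,v],-1).reshape(-1,1,2).astype(np.float64),K,d).reshape(384,512,2)
    P=np.dstack([p*depth[...,None],depth])
    return P@rot(i['attitude']).T+np.array(i['xyz'])
E
python3 - <<'E'
from h import *
s=arm.get_state();print(s)
for n in("scene","side","wrist"):
    ci=cam(n);print(n,ci[0])
    im,d=arm.get_image(n);np.savez(n+'.npz',im=im,P=cloud(n,d,ci),d=d)
    cv2.imwrite(f'pics/{n}0.png',im[...,::-1])
    for l in("post","stand","slot","snap","jar","tin","driver"):
        try:
            for r in arm.trace(n,l)[:3]:
                P=cloud(n,d,ci)[r['region']&(d>0)]
                print(n,l,round(r['conf'],2),r['box'],np.percentile(P,[2,50,98],axis=0).round(3).tolist() if len(P) else '')
        except Exception as e:print(l,e)
a=[cv2.imread(f'pics/{n}0.png') for n in("scene","side")]
cv2.imwrite('pics/a.png',cv2.resize(np.vstack(a),None,fx=.78,fy=.78))
E
```

```text
pics
{'t': 0.0, 'joints': array([ 1.11790918e+00,  2.45798620e-01,  1.55896585e+00,  2.05404318e-05,
        1.33869550e+00, -1.74120724e-01]), 'dq': array([ 7.58184557e-05, -6.42655636e-04, -1.56354913e-03,  4.05758447e-04,
       -6.77302652e-04, -3.90319065e-04]), 'tau': array([ 1.67633054e-03, -4.15836918e+01, -3.14606202e+01,  6.85160235e-02,
        3.31296679e-02, -1.62691690e-04]), 'ee_pos': array([0.17860424, 0.62437644, 0.20438114]), 'orientation': array([ 1.38934625e-01,  9.90301115e-01, -8.85067648e-04, -2.97439426e-04]), 'contact_force': array([ 0.22014995,  0.14675694, -0.05793147]), 'wrist_torque': array([0.0111047 , 0.01248658, 0.05784112]), 'width': 1.001441856073443}
scene {'fovy': 43.35959438814923, 'cx': 248.99841766929356, 'cy': 198.8722333686886, 'dist': array([-0.1874592,  0.       ,  0.       ,  0.       ,  0.       ]), 'xyz': array([1.05581918, 0.30326696, 0.90477801]), 'attitude': array([ 0.54472071,  0.79067838, -0.23271498, -0.15476039])}
scene post 0.84 [277.9, 139.5, 40.0, 40.8] [[0.44, 0.138, 0.057], [0.468, 0.177, 0.124], [0.489, 0.215, 0.129]]
scene p
[... 2334 characters left out ...]
68.6] [[0.484, 0.325, 0.003], [0.509, 0.364, 0.094], [0.55, 0.389, 0.097]]
side driver 0.88 [322.1, 194.0, 93.0, 58.9] [[0.291, -0.003, 0.001], [0.408, 0.019, 0.019], [0.47, 0.043, 0.027]]
side driver 0.64 [184.7, 171.3, 72.7, 100.1] [[0.545, 0.164, 0.005], [0.562, 0.228, 0.16], [0.595, 0.276, 0.173]]
wrist {'fovy': 71.58523299332347, 'cx': 255.95504801929658, 'cy': 186.2714159475684, 'dist': array([-0.03092722,  0.        ,  0.        ,  0.        ,  0.        ]), 'xyz': array([0.09836834, 0.64804454, 0.3846637 ]), 'attitude': array([0.78979511, 0.59617158, 0.08741398, 0.11472544])}
wrist tin 0.76 [152.6, 354.5, 33.8, 9.8] [[0.149, 0.339, 0.001], [0.488, 0.37, 0.009], [0.507, 0.609, 0.336]]
```

View pics/scene0.png

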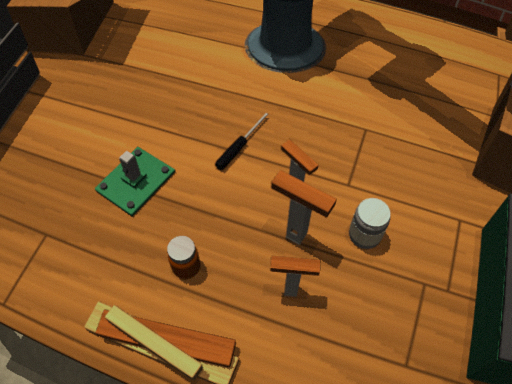

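View pics/side0.png

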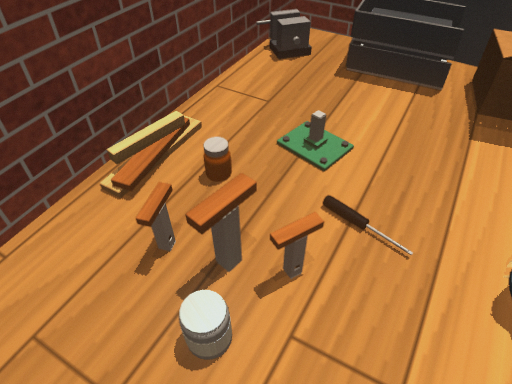

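The scene view shows the large post near (298,205) with a slot mark at its foot (294,236), and two smaller look-alikes. The stand is at (135,178). The side view shows the stub at (317,125). I'll fit the poses and enlarge both.

```bash
python3 - <<'E'
from h import *
for n in("scene","side"):
    f=np.load(n+'.npz');P=f['P'];im=f['im'];ok=f['d']>0
    x,y,z=P[...,0],P[...,1],P[...,2]
    def fit(m,l,erode=False):
        Q=P[m]
        if len(Q)<8: print(n,l,'few');return
        r=cv2.minAreaRect((Q[:,:2]*1000).astype(np.float32));print(n,l,len(Q),np.round(r[0],1),np.round(r[1],1),round(r[2],1),'z',np.median(Q[:,2]).round(4))
    near=ok&(abs(x-.575)<.08)&(abs(y-.217)<.09)
    fit(near&(z>.163)&(z<.182),'post top')
    for a in range(0,150,20): fit(near&(z>a/1000+.004)&(z<a/1000+.02),f'post z{a}')
    st=ok&(abs(x-.565)<.12)&(abs(y+.16)<.11)
    g=st&(im[...,1]>1.5*im[...,0])&(im[...,1]>1.5*im[...,2]*.8)
    fit(g&(z<.018)&(z>.006),'foot')
    fit(st&(z>.018),'unit')
    zz=z[st&(z>.018)];print(np.histogram(zz,np.arange(.018,.13,.006)))
    t=np.percentile(zz,97);print(t);fit(st&(z>t-.004),'stubtop')
    for a in range(20,110,10): fit(st&(z>a/1000)&(z<a/1000+.01),f'st z{a}')
def crop(n,x0,y0,w,h):
    return cv2.resize(cv2.imread(f'pics/{n}0.png')[y0:y0+h,x0:x0+w],(400,300),interpolation=cv2.INTER_CUBIC)
cv2.imwrite('pics/c.png',np.vstack([np.hstack([crop('scene',90,140,96,72),crop('scene',255,170,96,72)]),np.hstack([crop('side',270,100,96,72),crop('side',165,170,136,102)])]))
E
```

```text
scene post top 1210 [571.1 215.5] [121.1  37.1] 77.8 z 0.1733
scene post z0 351 [574.9 216.3] [180.4 157.4] 89.2 z 0.0047
scene post z20 81 [581.2 221.5] [24.  47.7] 32.6 z 0.0302
scene post z40 77 [580.9 221.7] [24.  47.5] 33.2 z 0.0525
scene post z60 89 [581.6 220.3] [24.1 47. ] 29.8 z 0.0725
scene post z80 92 [581.2 221.1] [23.9 47.3] 31.6 z 0.0929
scene post z100 89 [583.9 218.7] [22.2 43.4] 25.6 z 0.1118
scene post z120 86 [586.6 214.1] [14.7 37. ] 10.0 z 0.1324
scene post z140 173 [586.5 216. ] [ 31.7 124.3] 2.9 z 0.1553
scene foot 2056 [ 570.9 -171.4] [119.8 148.8] 75.5 z 0.0133
scene unit 707 [ 569.8 -171.9] [101.8 133.7] 76.0 z 0.0415
(array([169, 133,  27,  25,  25,  21,  24,  36,  37,  24,  30,  32,  67,
        57,   0,   0,   0,   0]), array([0.018, 0.024, 0.03 , 0.036, 0.042, 0.048, 0.054, 0.06 , 0.066,
       0.072, 0.078, 0.084, 0.09 , 0.096, 0.102, 0.108, 0.114, 0.12 ,
       0.126]))
0.09780345942948815
scene stubtop 101 [ 570.8 -172.5] [26.1 23.7] 77.4 z 0.0962
scene st z20 214 [ 569.6 -172.3] [101.8 130.8] 76.5 z 0.0253
scene st z30 46 [ 579.  -167.6] [18.3 35.9] 
[... 1142 characters left out ...]
.018, 0.024, 0.03 , 0.036, 0.042, 0.048, 0.054, 0.06 , 0.066,
       0.072, 0.078, 0.084, 0.09 , 0.096, 0.102, 0.108, 0.114, 0.12 ,
       0.126]))
0.09645505075730455
side stubtop 78 [ 569.9 -171.6] [28.  24.5] 75.1 z 0.0957
side st z20 139 [ 565.7 -174.6] [ 85.4 122.4] 74.1 z 0.0253
side st z30 44 [ 566.  -164.5] [31.9 17.6] 28.0 z 0.0349
side st z40 45 [ 564.3 -164.9] [31.5 17.8] 32.5 z 0.0445
side st z50 51 [ 570.8 -165.1] [34.7 22.5] 11.6 z 0.0554
side st z60 49 [ 565.5 -164.6] [33.9 17.4] 31.1 z 0.0648
side st z70 57 [ 566.4 -162.8] [33.2 15.9] 28.3 z 0.075
side st z80 58 [ 565.3 -163.4] [35.6 20. ] 31.3 z 0.0855
side st z90 89 [ 569.5 -171.6] [28.  25.3] 75.7 z 0.0955
side st z100 few
```

View pics/c.png

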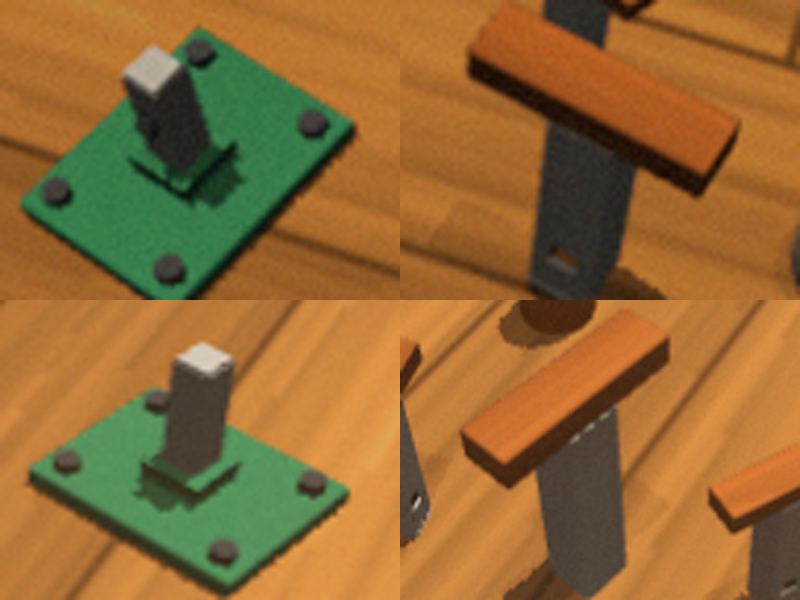

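Measured: post at (0.571, 0.216), top at 0.172, slot wall facing about −12° yaw. Stand at (0.570, −0.172), about −14.5°, stub top about 0.0957, button bump on the side facing the scene camera, so both parts face the same way. I'll hover over the post next.

```bash
cat >> h.py <<'E'
def goal(x,y,z,yaw):
    "tool deltas to TCP xyz with tool y at world yaw (deg)"
    s=arm.get_state();M=R.from_quat(s['orientation']).as_matrix()
    d=M.T@(np.array([x,y,z])-s['ee_pos']);c=np.degrees(np.arctan2(M[1,1],M[0,1]))
    print('t',round(s['t'],2),'pos',s['ee_pos'].round(4),'yaw',round(c,2),'tilt',np.degrees(np.arccos(-M[2,2])).round(2),'F',s['contact_force'].round(2),'T',s['wrist_torque'].round(2),'w',round(s['width'],3),'-> d',d.round(4),'twist',round((c-yaw+180)%360-180,2))
E
python3 -c "
from h import *
goal(.5707,.2164,.225,-12.2)"
```

```text
t 1.2 pos [0.1789 0.6249 0.2055] yaw 74.03 tilt 0.0 F [-0.94 -0.2  -0.37] T [-0.01  0.03 -0.05] w 1.0 -> d [-0.4891 -0.2849 -0.0195] twist 86.23
```

Request:
play_rows:
  deltas:
    - {"dx":-0.04,"dy":-0.024,"dz":-0.0195,"twist":9}
    - {"dx":-0.09,"dy":-0.052,"dz":-0.0195,"twist":18}
    - {"dx":-0.14,"dy":-0.08,"dz":-0.0195,"twist":27}
    - {"dx":-0.19,"dy":-0.11,"dz":-0.0195,"twist":36}
    - {"dx":-0.24,"dy":-0.14,"dz":-0.0195,"twist":45}
    - {"dx":-0.29,"dy":-0.17,"dz":-0.0195,"twist":54}
    - {"dx":-0.34,"dy":-0.2,"dz":-0.0195,"twist":63}
    - {"dx":-0.39,"dy":-0.23,"dz":-0.0195,"twist":72}
    - {"dx":-0.44,"dy":-0.256,"dz":-0.0195,"twist":80}
    - {"dx":-0.4891,"dy":-0.2849,"dz":-0.0195,"twist":86.2}
    - {"dx":-0.4891,"dy":-0.2849,"dz":-0.0195,"twist":86.2}
    - {"dx":-0.4891,"dy":-0.2849,"dz":-0.0195,"twist":86.2}

```text
schema error: expected keys gripper, dx, dy, dz, twist
```

```bash
python3 - <<'E'
from h import *
goal(.5707,.2164,.225,-12.2)
for k in range(2):
    ci=cam('wrist');im,d=arm.get_image('wrist');P=cloud('wrist',d,ci);z=P[...,2]
    m=(z>.165)&(z<.18)&(abs(P[...,0]-.571)<.09)&(abs(P[...,1]-.216)<.09)
    print(m.sum(),cv2.minAreaRect((P[m][:,:2]*1000).astype(np.float32)) if m.sum()>5 else '',np.median(z[m]))
cv2.imwrite('pics/w1.png',im[...,::-1])
goal(.5707,.2164,.100,-12.2)
E
```

```text
t 1.2 pos [0.1789 0.6249 0.2055] yaw 74.03 tilt 0.0 F [-0.94 -0.2  -0.37] T [-0.01  0.03 -0.05] w 1.0 -> d [-0.4891 -0.2849 -0.0195] twist 86.23
0  nan
0  nan
t 1.3 pos [0.1789 0.6249 0.2055] yaw 74.02 tilt 0.0 F [0.26 0.05 0.29] T [ 0.02 -0.    0.02] w 1.001 -> d [-0.4891 -0.2849  0.1055] twist 86.22
  return _methods._mean(a, axis=axis, dtype=dtype,
  ret = ret.dtype.type(ret / rcount)
```

View pics/w1.png

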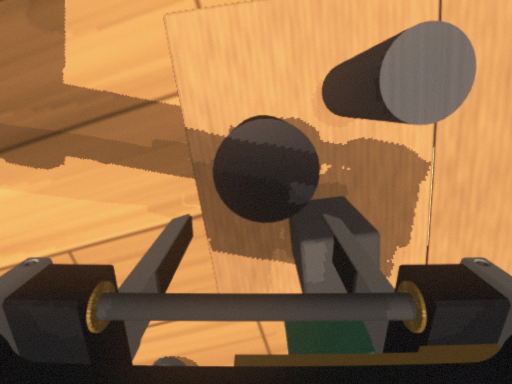

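The move was refused because every key is required. The wrist picture shows two dark cylinders at (265,165) and (430,70), so I'll check their positions and heights before moving.

```bash
python3 - <<'E'
from h import *
f=np.load('wrist.npz');P=f['P']
for u,v in[(265,165),(300,150),(430,70),(360,100),(240,200),(330,335),(175,360),(100,100),(450,250)]:print(u,v,P[v,u].round(3))
E
```

```text
265 165 [0.129 0.645 0.24 ]
300 150 [0.127 0.665 0.24 ]
430 70 [0.103 0.72  0.269]
360 100 [0.109 0.7   0.245]
240 200 [0.145 0.625 0.24 ]
330 335 [0.412 0.664 0.099]
175 360 [0.492 0.379 0.007]
100 100 [ 0.029  0.442 -0.   ]
450 250 [0.262 0.781 0.178]
```

Request:
play_rows:
  deltas:
    - {"gripper":0,"dx":-0.04,"dy":-0.024,"dz":-0.0195,"twist":0}
    - {"gripper":0,"dx":-0.09,"dy":-0.052,"dz":-0.0195,"twist":10}
    - {"gripper":0,"dx":-0.14,"dy":-0.08,"dz":-0.0195,"twist":20}
    - {"gripper":0,"dx":-0.19,"dy":-0.11,"dz":-0.0195,"twist":30}
    - {"gripper":0,"dx":-0.24,"dy":-0.14,"dz":-0.0195,"twist":40}
    - {"gripper":0,"dx":-0.29,"dy":-0.17,"dz":-0.0195,"twist":50}
    - {"gripper":0,"dx":-0.34,"dy":-0.2,"dz":-0.0195,"twist":60}
    - {"gripper":0,"dx":-0.39,"dy":-0.23,"dz":-0.0195,"twist":70}
    - {"gripper":0,"dx":-0.44,"dy":-0.256,"dz":-0.0195,"twist":80}
    - {"gripper":0,"dx":-0.489,"dy":-0.285,"dz":-0.0195,"twist":86.2}
    - {"gripper":0,"dx":-0.489,"dy":-0.285,"dz":-0.0195,"twist":86.2}
    - {"gripper":0,"dx":-0.489,"dy":-0.285,"dz":-0.0195,"twist":86.2}

```text
t: 2.8
ee_pos: [0.5701, 0.2166, 0.2248]
orientation: [0.778, 0.628, -0.0, -0.0]
contact_force: [-0.1, 0.9, 0.7]
width: 0.996
```

```bash
python3 - <<'E'
from h import *
goal(.5707,.2164,.225,-12.2)
for k in range(1):
    ci=cam('wrist');im,d=arm.get_image('wrist');P=cloud('wrist',d,ci);z=P[...,2]
    m=(z>.165)&(z<.18)&(abs(P[...,0]-.571)<.09)&(abs(P[...,1]-.216)<.09)
    print(m.sum(),cv2.minAreaRect((P[m][:,:2]*1000).astype(np.float32)) if m.sum()>5 else '',np.median(z[m]))
cv2.imwrite('pics/w2.png',im[...,::-1])
goal(.5707,.2164,.100,-12.2)
E
```

```text
t 2.8 pos [0.5701 0.2166 0.2248] yaw -12.14 tilt 0.04 F [-0.13  0.93  0.73] T [-0.07  0.07 -0.03] w 0.996 -> d [-0.0001  0.0006 -0.0002] twist 0.06
4459 ((570.93408203125, 217.2449951171875), (118.94031524658203, 34.02911376953125), 78.05149841308594) 0.1718481315398173
t 2.85 pos [0.5698 0.2172 0.2249] yaw -12.09 tilt 0.03 F [-0.84 -0.29  0.29] T [-0.11  0.1   0.04] w 0.999 -> d [-0.0006  0.0011  0.1249] twist 0.11
```

View pics/w2.png

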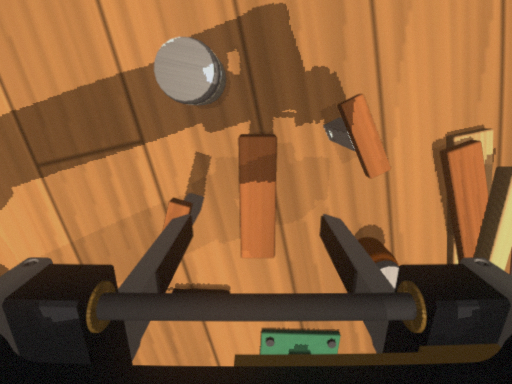

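The crosspiece is centred between the fingers at about (257,195), and both small posts are clear. I'll descend and close.

Request:
play_rows:
  deltas:
    - {"gripper":70,"dx":0,"dy":0.0008,"dz":0.02,"twist":0}
    - {"gripper":70,"dx":0,"dy":0.0008,"dz":0.05,"twist":0}
    - {"gripper":70,"dx":0,"dy":0.0008,"dz":0.08,"twist":0}
    - {"gripper":70,"dx":0,"dy":0.0008,"dz":0.105,"twist":0}
    - {"gripper":70,"dx":0,"dy":0.0008,"dz":0.125,"twist":0}
    - {"gripper":70,"dx":0,"dy":0.0008,"dz":0.125,"twist":0}
  grip_force: 45

```text
t: 3.6
ee_pos: [0.5686, 0.2173, 0.0974]
orientation: [0.777, 0.629, -0.002, -0.001]
contact_force: [0.3, 0.2, 0.4]
width: 0.728
```

Request:
play_rows:
  deltas:
    - {"gripper":150,"dx":0,"dy":0,"dz":0,"twist":0}
    - {"gripper":180,"dx":0,"dy":0,"dz":0,"twist":0}
    - {"gripper":255,"dx":0,"dy":0,"dz":0,"twist":0}
    - {"gripper":255,"dx":0,"dy":0,"dz":0,"twist":0}
    - {"gripper":255,"dx":0,"dy":0,"dz":0,"twist":0}
    - {"gripper":255,"dx":0,"dy":0,"dz":0,"twist":0}

```text
t: 4.35
ee_pos: [0.5692, 0.2173, 0.0981]
orientation: [0.777, 0.629, -0.001, -0.001]
contact_force: [0.2, -0.4, 3.1]
width: 0.357
```

Request:
play_rows:
  deltas:
    - {"gripper":255,"dx":0,"dy":0,"dz":-0.005,"twist":0}
    - {"gripper":255,"dx":0,"dy":0,"dz":-0.03,"twist":0}
    - {"gripper":255,"dx":0,"dy":0,"dz":-0.07,"twist":0}
    - {"gripper":255,"dx":0,"dy":0,"dz":-0.12,"twist":0}
    - {"gripper":255,"dx":0,"dy":0,"dz":-0.15,"twist":0}
    - {"gripper":255,"dx":0,"dy":0,"dz":-0.15,"twist":0}

```text
t: 5.1
ee_pos: [0.5706, 0.2176, 0.2503]
orientation: [0.777, 0.629, 0.0, 0.0]
contact_force: [0.1, 0.2, -2.9]
width: 0.359
```

```bash
python3 - <<'E'
from h import *
goal(.570,-.172,.250,-14.4)
E
```

```text
t 5.1 pos [0.5706 0.2176 0.2503] yaw -12.03 tilt 0.05 F [ 0.1   0.24 -2.92] T [-0.07  0.04  0.03] w 0.359 -> d [-3.812e-01  8.060e-02  1.000e-04] twist 2.37
```

Request:
play_rows:
  deltas:
    - {"gripper":255,"dx":-0.02,"dy":0.004,"dz":0,"twist":0}
    - {"gripper":255,"dx":-0.06,"dy":0.012,"dz":0,"twist":0}
    - {"gripper":255,"dx":-0.11,"dy":0.023,"dz":0,"twist":1}
    - {"gripper":255,"dx":-0.16,"dy":0.034,"dz":0,"twist":1.5}
    - {"gripper":255,"dx":-0.21,"dy":0.044,"dz":0,"twist":2.4}
    - {"gripper":255,"dx":-0.26,"dy":0.055,"dz":0,"twist":2.4}
    - {"gripper":255,"dx":-0.31,"dy":0.066,"dz":0,"twist":2.4}
    - {"gripper":255,"dx":-0.35,"dy":0.074,"dz":0,"twist":2.4}
    - {"gripper":255,"dx":-0.375,"dy":0.0795,"dz":0,"twist":2.4}
    - {"gripper":255,"dx":-0.381,"dy":0.0806,"dz":0,"twist":2.4}
    - {"gripper":255,"dx":-0.381,"dy":0.0806,"dz":0,"twist":2.4}
    - {"gripper":255,"dx":-0.381,"dy":0.0806,"dz":0,"twist":2.4}

```text
t: 6.6
ee_pos: [0.5698, -0.1708, 0.2495]
orientation: [0.79, 0.613, 0.0, -0.0]
contact_force: [0.3, -0.8, -2.6]
width: 0.364
```

```bash
python3 - <<'E'
from h import *
goal(.570,-.172,.250,-14.4)
out=[]
for n in("scene","side"):
    ci=cam(n);im,d=arm.get_image(n);P=cloud(n,d,ci);np.savez(n+'1.npz',im=im,P=P,d=d)
    x,y,z=P[...,0],P[...,1],P[...,2];st=(d>0)&(abs(x-.57)<.06)&(abs(y+.172)<.1)
    for lo,hi,r in((.155,.295,.024),(.045,.09,.018)):   # tube, stub: outline in plan
        m=st&(z>lo)&(z<hi)&(np.hypot(x-.57,y+.172)<r+.006)
        Q=P[m];
        for a in np.arange(lo,hi,.02):
            q=Q[(Q[:,2]>=a)&(Q[:,2]<a+.02)]
            if len(q)>8:
                t=np.radians(-14.4);u=q[:,:2]-[.57,-.172];p=np.c_[u@[np.cos(t),np.sin(t)],u@[-np.sin(t),np.cos(t)]]
                print(n,round(a,3),len(q),'x',np.percentile(p[:,0],[3,97]).round(4),'y',np.percentile(p[:,1],[3,97]).round(4))
    c=im[80:240,70:230] if n=='scene' else im[20:180,240:400]
    out.append(cv2.resize(c[...,::-1],(400,400),interpolation=cv2.INTER_CUBIC))
cv2.imwrite('pics/d.png',np.hstack(out))
E
```

```text
t 6.6 pos [ 0.5698 -0.1708  0.2495] yaw -14.36 tilt 0.07 F [ 0.26 -0.81 -2.57] T [-0.05  0.1   0.02] w 0.364 -> d [-0.0011  0.0005 -0.0005] twist 0.04
scene 0.155 155 x [-0.0161  0.0175] y [-0.0133  0.019 ]
scene 0.175 146 x [-0.0152  0.0177] y [-0.0141  0.0192]
scene 0.195 168 x [-0.0166  0.0174] y [-0.0139  0.0194]
scene 0.215 187 x [-0.0167  0.0171] y [-0.0147  0.0189]
scene 0.235 158 x [-0.0167  0.017 ] y [-0.0036  0.0184]
scene 0.255 149 x [-0.0044  0.0285] y [-0.0042  0.0188]
scene 0.275 147 x [0.0045 0.0287] y [-0.0056  0.0179]
scene 0.045 86 x [-0.0095  0.0185] y [-0.0065  0.0139]
scene 0.065 104 x [-0.0108  0.016 ] y [-0.0118  0.0136]
scene 0.085 20 x [-0.0124  0.0138] y [-0.0076  0.0138]
side 0.155 182 x [-0.0176  0.0161] y [-0.0151  0.0192]
side 0.175 186 x [-0.0184  0.0155] y [-0.0128  0.0187]
side 0.195 201 x [-0.0188  0.0149] y [-0.0137  0.0197]
side 0.215 214 x [-0.0187  0.0143] y [-0.0141  0.0193]
side 0.235 212 x [-0.0188  0.0144] y [-0.013  0.019]
side 0.255 240 x [-0.0288  0.0255] y [0.0012 0.0187]
side 0.275 215 x [-0.0294  0.0145] y [-0.0052  0.0186]
side 0.045 100 x [-0.0126  0.0121] y [-0.01    0.0147]
side 0.065 109 x [-0.013   0.0127] y [-0.0112  0.0146]
side 0.085 27 x [-0.0127  0.0084] y [-0.0087  0.014 ]
```

View pics/d.png

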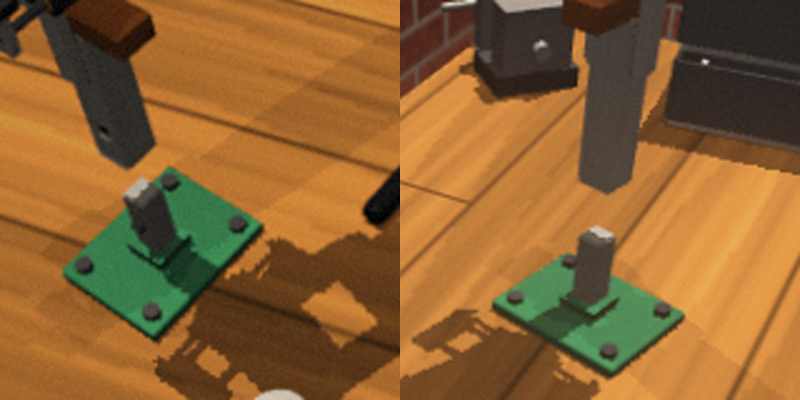

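The slot and the button both face the scene camera: slot at (103,133) in the left crop, bump at (130,225). Tube and stub agree to within about 1 mm. I'll approach, then go down slowly.

Request:
play_rows:
  deltas:
    - {"gripper":255,"dx":-0.0005,"dy":0.0003,"dz":0.01,"twist":0}
    - {"gripper":255,"dx":-0.0005,"dy":0.0003,"dz":0.025,"twist":0}
    - {"gripper":255,"dx":-0.0005,"dy":0.0003,"dz":0.038,"twist":0}
    - {"gripper":255,"dx":-0.0005,"dy":0.0003,"dz":0.045,"twist":0}
    - {"gripper":255,"dx":-0.0005,"dy":0.0003,"dz":0.048,"twist":0}
    - {"gripper":255,"dx":-0.0005,"dy":0.0003,"dz":0.05,"twist":0}
    - {"gripper":255,"dx":-0.0005,"dy":0.0003,"dz":0.05,"twist":0}

```text
t: 7.58
ee_pos: [0.5704, -0.1715, 0.2003]
orientation: [0.79, 0.613, 0.001, 0.0]
contact_force: [0.2, 0.4, -3.3]
width: 0.359
```

```bash
python3 - <<'E'
from h import *
goal(.570,-.172,.1937,-14.4)
def meas(n,c=(.57,-.172)):
    ci=cam(n);im,d=arm.get_image(n);P=cloud(n,d,ci)
    x,y,z=P[...,0],P[...,1],P[...,2]
    t=np.radians(-14.4);a=(x-c[0])*np.cos(t)+(y-c[1])*np.sin(t);b=-(x-c[0])*np.sin(t)+(y-c[1])*np.cos(t)
    for nm,lo,hi,h in(('tube',.106,.145,.017),('stub',.072,.094,.0125)):
        zb=(d>0)&(z>lo)&(z<hi)
        m=zb&(abs(a)<h-.004)&(b>h-.005)&(b<h+.006);print(n,nm,'+y face off',(np.median(b[m])-h).round(4),m.sum(),end=' ')
        for s in(1,-1):
            m=zb&(abs(b)<h-.004)&(s*a>h-.005)&(s*a<h+.006)
            if m.sum()>8:print('x face',s,'off',(np.median(a[m])-s*h).round(4),m.sum(),end=' ')
        print()
meas('scene');meas('side')
E
```

```text
t 7.58 pos [ 0.5704 -0.1715  0.2003] yaw -14.35 tilt 0.06 F [ 0.22  0.44 -3.34] T [-0.13  0.17 -0.  ] w 0.359 -> d [-0.0006 -0.0003  0.0066] twist 0.05
scene tube +y face off -0.0006 137 x face 1 off -0.0002 79 
scene stub +y face off -0.0008 47 x face 1 off 0.0004 19 
side tube +y face off 0.0002 145 x face -1 off 0.001 93 
side stub +y face off 0.0001 55 x face -1 off 0.0005 32
```

Tube and stub now agree to within 0.5 mm in both axes. I'll feel downward slowly.

Request:
play_rows:
  deltas:
    - {"gripper":255,"dx":0,"dy":0,"dz":0.001,"twist":0}
    - {"gripper":255,"dx":0,"dy":0,"dz":0.002,"twist":0}
    - {"gripper":255,"dx":0,"dy":0,"dz":0.003,"twist":0}
    - {"gripper":255,"dx":0,"dy":0,"dz":0.004,"twist":0}
    - {"gripper":255,"dx":0,"dy":0,"dz":0.005,"twist":0}
    - {"gripper":255,"dx":0,"dy":0,"dz":0.006,"twist":0}
    - {"gripper":255,"dx":0,"dy":0,"dz":0.007,"twist":0}
    - {"gripper":255,"dx":0,"dy":0,"dz":0.008,"twist":0}

```text
t: 8.68
ee_pos: [0.5705, -0.1715, 0.1924]
orientation: [0.79, 0.613, 0.001, 0.0]
contact_force: [0.7, 0.1, -3.9]
width: 0.357
```

Request:
play_rows:
  deltas:
    - {"gripper":255,"dx":0,"dy":0,"dz":0.001,"twist":0}
    - {"gripper":255,"dx":0,"dy":0,"dz":0.002,"twist":0}
    - {"gripper":255,"dx":0,"dy":0,"dz":0.003,"twist":0}
    - {"gripper":255,"dx":0,"dy":0,"dz":0.004,"twist":0}

```text
t: 9.18
ee_pos: [0.5705, -0.1715, 0.1883]
orientation: [0.79, 0.613, 0.001, 0.0]
contact_force: [-0.7, -0.4, -4.3]
width: 0.359
```

Request:
play_rows:
  deltas:
    - {"gripper":255,"dx":0,"dy":0,"dz":0.001,"twist":0}
    - {"gripper":255,"dx":0,"dy":0,"dz":0.0025,"twist":0}
    - {"gripper":255,"dx":0,"dy":0,"dz":0.004,"twist":0}
    - {"gripper":255,"dx":0,"dy":0,"dz":0.0055,"twist":0}
    - {"gripper":255,"dx":0,"dy":0,"dz":0.007,"twist":0}
    - {"gripper":255,"dx":0,"dy":0,"dz":0.008,"twist":0}

```text
t: 9.93
ee_pos: [0.5705, -0.1715, 0.1802]
orientation: [0.79, 0.613, 0.001, 0.0]
contact_force: [-0.5, -1.2, -3.2]
width: 0.361
```

Request:
play_rows:
  deltas:
    - {"gripper":255,"dx":0,"dy":0,"dz":0.0015,"twist":0}
    - {"gripper":255,"dx":0,"dy":0,"dz":0.003,"twist":0}
    - {"gripper":255,"dx":0,"dy":0,"dz":0.0045,"twist":0}
    - {"gripper":255,"dx":0,"dy":0,"dz":0.006,"twist":0}
    - {"gripper":255,"dx":0,"dy":0,"dz":0.007,"twist":0}
    - {"gripper":255,"dx":0,"dy":0,"dz":0.008,"twist":0}

```text
t: 10.68
ee_pos: [0.5705, -0.1714, 0.1721]
orientation: [0.79, 0.613, 0.001, 0.0]
contact_force: [0.6, 0.3, -3.2]
width: 0.359
```

Request:
play_rows:
  deltas:
    - {"gripper":255,"dx":0,"dy":0,"dz":0.001,"twist":0}
    - {"gripper":255,"dx":0,"dy":0,"dz":0.002,"twist":0}
    - {"gripper":255,"dx":0,"dy":0,"dz":0.003,"twist":0}
    - {"gripper":255,"dx":0,"dy":0,"dz":0.004,"twist":0}

```text
t: 11.18
ee_pos: [0.5705, -0.1715, 0.1681]
orientation: [0.79, 0.613, 0.001, 0.0]
contact_force: [0.1, -0.4, -3.6]
width: 0.36
```

Request:
play_rows:
  deltas:
    - {"gripper":255,"dx":0,"dy":0,"dz":0.001,"twist":0}
    - {"gripper":255,"dx":0,"dy":0,"dz":0.002,"twist":0}
    - {"gripper":255,"dx":0,"dy":0,"dz":0.003,"twist":0}
    - {"gripper":255,"dx":0,"dy":0,"dz":0.004,"twist":0}

```text
t: 11.68
ee_pos: [0.5705, -0.1715, 0.164]
orientation: [0.79, 0.613, 0.001, 0.0]
contact_force: [-0.6, 1.1, -3.2]
width: 0.36
```

Request:
play_rows:
  deltas:
    - {"gripper":255,"dx":0,"dy":0,"dz":0.001,"twist":0}
    - {"gripper":255,"dx":0,"dy":0,"dz":0.002,"twist":0}
    - {"gripper":255,"dx":0,"dy":0,"dz":0.003,"twist":0}
    - {"gripper":255,"dx":0,"dy":0,"dz":0.004,"twist":0}

```text
t: 12.18
ee_pos: [0.5707, -0.1715, 0.1601]
orientation: [0.79, 0.613, 0.001, 0.001]
contact_force: [0.3, 0.3, -1.9]
width: 0.358
```

Request:
play_rows:
  deltas:
    - {"gripper":255,"dx":0,"dy":0,"dz":0.001,"twist":0}
    - {"gripper":255,"dx":0,"dy":0,"dz":0.002,"twist":0}
    - {"gripper":255,"dx":0,"dy":0,"dz":0.003,"twist":0}
    - {"gripper":255,"dx":0,"dy":0,"dz":0.004,"twist":0}

```text
t: 12.68
ee_pos: [0.5708, -0.1717, 0.1577]
orientation: [0.79, 0.613, 0.001, 0.001]
contact_force: [-4.0, 2.2, 7.6]
width: 0.362
```

The slope is reached, at about 11 N. I'll continue gently.

Request:
play_rows:
  deltas:
    - {"gripper":255,"dx":0,"dy":0,"dz":0.002,"twist":0}
    - {"gripper":255,"dx":0,"dy":0,"dz":0.003,"twist":0}
    - {"gripper":255,"dx":0,"dy":0,"dz":0.004,"twist":0}
    - {"gripper":255,"dx":0,"dy":0,"dz":0.0045,"twist":0}
  grip_force: 55

```text
t: 13.18
ee_pos: [0.5709, -0.1719, 0.1552]
orientation: [0.79, 0.613, 0.0, 0.001]
contact_force: [-4.6, 1.9, 8.9]
width: 0.361
```

```bash
python3 - <<'E'
from h import *
goal(.5705,-.1715,.1237,-14.4)
E
```

```text
t 13.18 pos [ 0.5709 -0.1719  0.1552] yaw -14.34 tilt 0.09 F [-4.55  1.93  8.93] T [ 0.34  1.35 -0.04] w 0.361 -> d [ 0.0003 -0.0005  0.0315] twist 0.06
```

Request:
play_rows:
  deltas:
    - {"gripper":255,"dx":0,"dy":0,"dz":0.003,"twist":0}
    - {"gripper":255,"dx":0,"dy":0,"dz":0.004,"twist":0}
    - {"gripper":255,"dx":0,"dy":0,"dz":0.005,"twist":0}
    - {"gripper":255,"dx":0,"dy":0,"dz":0.005,"twist":0}

```text
t: 13.68
ee_pos: [0.5708, -0.1721, 0.1506]
orientation: [0.79, 0.613, 0.0, 0.001]
contact_force: [-2.5, 1.1, 2.4]
width: 0.359
```

Request:
play_rows:
  deltas:
    - {"gripper":255,"dx":0,"dy":0,"dz":0.002,"twist":0}
    - {"gripper":255,"dx":0,"dy":0,"dz":0.003,"twist":0}
    - {"gripper":255,"dx":0,"dy":0,"dz":0.004,"twist":0}
    - {"gripper":255,"dx":0,"dy":0,"dz":0.005,"twist":0}

```text
t: 14.18
ee_pos: [0.5708, -0.172, 0.1455]
orientation: [0.79, 0.613, 0.0, 0.001]
contact_force: [-2.0, -0.3, 2.3]
width: 0.36
```

Past the slope and now sliding at about 5 N. Next, down towards 2.5 mm above the collar, where the button should pop out (TCP about 0.126).

Request:
play_rows:
  deltas:
    - {"gripper":255,"dx":0,"dy":0,"dz":0.0015,"twist":0}
    - {"gripper":255,"dx":0,"dy":0,"dz":0.003,"twist":0}
    - {"gripper":255,"dx":0,"dy":0,"dz":0.0045,"twist":0}
    - {"gripper":255,"dx":0,"dy":0,"dz":0.006,"twist":0}
    - {"gripper":255,"dx":0,"dy":0,"dz":0.007,"twist":0}
    - {"gripper":255,"dx":0,"dy":0,"dz":0.008,"twist":0}

```text
t: 14.92
ee_pos: [0.5708, -0.1721, 0.1374]
orientation: [0.79, 0.613, 0.0, 0.001]
contact_force: [-2.1, 1.2, 2.7]
width: 0.357
```

Request:
play_rows:
  deltas:
    - {"gripper":255,"dx":0,"dy":0,"dz":0.001,"twist":0}
    - {"gripper":255,"dx":0,"dy":0,"dz":0.002,"twist":0}
    - {"gripper":255,"dx":0,"dy":0,"dz":0.003,"twist":0}
    - {"gripper":255,"dx":0,"dy":0,"dz":0.004,"twist":0}
    - {"gripper":255,"dx":0,"dy":0,"dz":0.005,"twist":0}

```text
t: 15.55
ee_pos: [0.5708, -0.1721, 0.1323]
orientation: [0.79, 0.613, -0.0, 0.001]
contact_force: [-1.6, 0.3, 3.3]
width: 0.357
```

Request:
play_rows:
  deltas:
    - {"gripper":255,"dx":0,"dy":0,"dz":0.001,"twist":0}
    - {"gripper":255,"dx":0,"dy":0,"dz":0.002,"twist":0}
    - {"gripper":255,"dx":0,"dy":0,"dz":0.003,"twist":0}
    - {"gripper":255,"dx":0,"dy":0,"dz":0.004,"twist":0}

```text
t: 16.05
ee_pos: [0.5708, -0.1721, 0.1282]
orientation: [0.79, 0.613, -0.0, 0.001]
contact_force: [-3.1, -0.1, 3.9]
width: 0.361
```

Request:
play_rows:
  deltas:
    - {"gripper":255,"dx":0,"dy":0,"dz":0.0007,"twist":0}
    - {"gripper":255,"dx":0,"dy":0,"dz":0.0015,"twist":0}
    - {"gripper":255,"dx":0,"dy":0,"dz":0.002,"twist":0}

```text
t: 16.42
ee_pos: [0.5707, -0.172, 0.1261]
orientation: [0.79, 0.613, 0.0, 0.001]
contact_force: [-1.9, 0.5, -2.6]
width: 0.359
```

Request:
play_rows:
  deltas:
    - {"gripper":255,"dx":0,"dy":0,"dz":0.0007,"twist":0}
    - {"gripper":255,"dx":0,"dy":0,"dz":0.0015,"twist":0}

```text
t: 16.68
ee_pos: [0.5706, -0.1719, 0.1236]
orientation: [0.79, 0.613, 0.0, 0.0]
contact_force: [-0.2, 0.4, -3.8]
width: 0.36
```

Request:
play_rows:
  deltas:
    - {"gripper":255,"dx":0,"dy":0,"dz":0.0007,"twist":0}
    - {"gripper":255,"dx":0,"dy":0,"dz":0.0012,"twist":0}

```text
t: 16.92
ee_pos: [0.5707, -0.1719, 0.1233]
orientation: [0.79, 0.613, 0.0, 0.0]
contact_force: [-3.3, 1.4, 5.8]
width: 0.359
```

The force fell away at 0.126, so the button has popped, and contact with the collar came at about 0.1235. A small push will confirm it's fully home.

Request:
play_rows:
  deltas:
    - {"gripper":255,"dx":0,"dy":0,"dz":0.001,"twist":0}
    - {"gripper":255,"dx":0,"dy":0,"dz":0.0015,"twist":0}
    - {"gripper":255,"dx":0,"dy":0,"dz":0.0015,"twist":0}

```text
t: 17.3
ee_pos: [0.5708, -0.1719, 0.1233]
orientation: [0.79, 0.613, -0.0, 0.0]
contact_force: [-3.7, 2.3, 9.0]
width: 0.357
```

```bash
python3 - <<'E'
from h import *
goal(.5705,-.1715,.1237,-14.4)
im,d=arm.get_image('scene')
cv2.imwrite('pics/e.png',cv2.resize(im[90:210,80:200,::-1],(480,480),interpolation=cv2.INTER_CUBIC))
E
```

```text
t 17.3 pos [ 0.5708 -0.1719  0.1233] yaw -14.33 tilt 0.04 F [-3.72  2.34  9.04] T [ 0.49  1.39 -0.02] w 0.357 -> d [ 0.0004 -0.0004 -0.0004] twist 0.07
```

View pics/e.png

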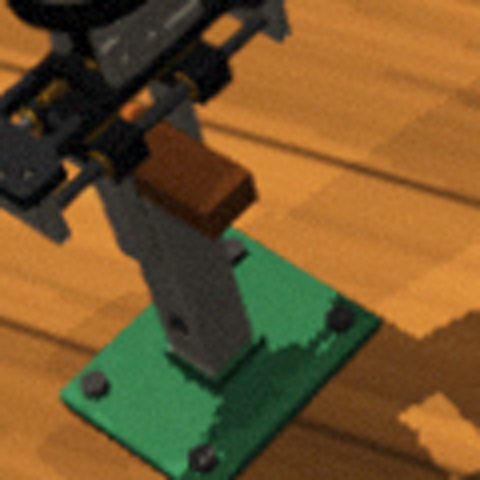

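The tube sits on the collar with the button showing in the slot at (178,325). The push moved it no further. I'll relax, open and retract.

Request:
play_rows:
  deltas:
    - {"gripper":255,"dx":0,"dy":0,"dz":0,"twist":0}
    - {"gripper":255,"dx":0,"dy":0,"dz":0,"twist":0}
    - {"gripper":70,"dx":0,"dy":0,"dz":0,"twist":0}
    - {"gripper":70,"dx":0,"dy":0,"dz":0,"twist":0}
    - {"gripper":70,"dx":0,"dy":0,"dz":0,"twist":0}
    - {"gripper":70,"dx":0,"dy":0,"dz":0,"twist":0}
    - {"gripper":70,"dx":0,"dy":0,"dz":0,"twist":0}

```text
t: 18.23
ee_pos: [0.5708, -0.1719, 0.1233]
orientation: [0.79, 0.613, -0.0, 0.0]
contact_force: [0.3, -0.8, -0.2]
width: 0.721
```

Request:
play_rows:
  deltas:
    - {"gripper":70,"dx":0,"dy":0,"dz":-0.01,"twist":0}
    - {"gripper":70,"dx":0,"dy":0,"dz":-0.04,"twist":0}
    - {"gripper":70,"dx":0,"dy":0,"dz":-0.08,"twist":0}
    - {"gripper":70,"dx":0,"dy":0,"dz":-0.12,"twist":0}
    - {"gripper":70,"dx":0,"dy":0,"dz":-0.16,"twist":0}
    - {"gripper":70,"dx":0,"dy":0,"dz":-0.18,"twist":0}
    - {"gripper":70,"dx":0,"dy":0,"dz":-0.18,"twist":0}
    - {"gripper":70,"dx":0,"dy":0,"dz":-0.18,"twist":0}

```text
t: 19.23
ee_pos: [0.57, -0.1715, 0.3012]
orientation: [0.79, 0.613, -0.001, -0.001]
contact_force: [0.7, 0.2, -0.4]
width: 0.726
```

```bash
python3 - <<'E'
from h import *
goal(.5705,-.1715,.1237,-14.4)
for n in('scene','side'):
    ci=cam(n);im,d=arm.get_image(n);P=cloud(n,d,ci);z=P[...,2]
    m=(d>0)&(z>.19)&(z<.207)&(np.hypot(P[...,0]-.57,P[...,1]+.172)<.08)
    print(n,cv2.minAreaRect((P[m][:,:2]*1000).astype(np.float32)),np.median(z[m]))
    for l in('jar','tin','driver'):
        for r in arm.trace(n,l)[:1]:print(l,np.median(P[r['region']&(d>0)],axis=0).round(3))
    if n=='scene':cv2.imwrite('pics/f.png',cv2.resize(im[90:210,80:200,::-1],(480,480),interpolation=cv2.INTER_CUBIC))
E
```

```text
t 19.23 pos [ 0.57   -0.1715  0.3012] yaw -14.33 tilt 0.15 F [ 0.7   0.23 -0.41] T [-0.11  0.1   0.01] w 0.726 -> d [1.000e-04 9.000e-04 1.775e-01] twist 0.07
scene ((571.3621215820312, -171.7720947265625), (123.77804565429688, 35.37148666381836), 75.71788787841797) 0.19844245842300923
jar [0.732 0.036 0.081]
tin [0.54  0.351 0.088]
driver [0.43  0.012 0.024]
side ((569.7859497070312, -170.94906616210938), (122.49893951416016, 35.18870162963867), 74.70169830322266) 0.1976242391817771
jar [0.708 0.044 0.059]
tin [0.508 0.364 0.094]
driver [0.411 0.018 0.02 ]
```

View pics/f.png

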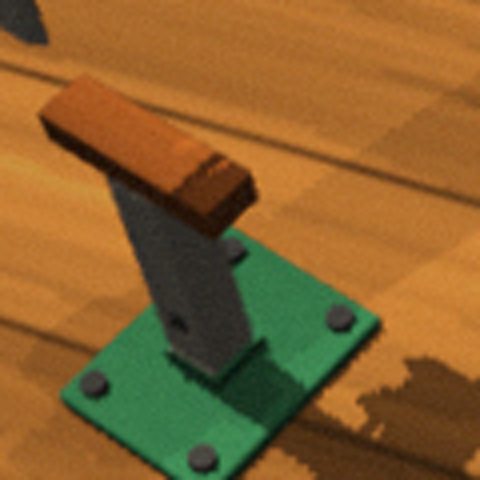

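The post stands alone on the collar with the button in the slot at (178,322). Its top is at about 0.1975, matching the expected 0.172 + 0.0257. The other items are where they were, so I'm handing in.

```bash
python3 -c "
from station import arm
print(arm.finish_job())"
```

```text
the job is handed in; nothing more can be done
None
```

The post is fully home on the stand's stub with the button out through the slot. I let go, backed the arm off and handed the job in at about 19.5 s of the 59 s.

- **Insertion:** The largest post was gripped across its 34 mm faces and carried over with its slot on the button's side. It went down in steps of about 1 mm. The readings were about 12 N on the slope, then 5–7 N. The force fell to none about 2.7 mm above the collar, then the tube landed. A check push of about 12 N moved it no further.
- **Last checks:** The top of the post reads 0.1976–0.1984 m, against about 0.1977 m expected when home. Its yaw matches the stand to about 1°, and the button shows in the slot in the scene picture. The gripper is open, about 10 cm clear of the post, and feels no load. The jar, tin and screwdriver read where they were at the start, within 4 mm.
- **Failed or disagreed:** My first move call was refused for missing keys, and nothing moved. The scene and side cameras differed by 1–2 mm in absolute position, which is within the calibration. I did not identify two dark cylinders in the first wrist picture, but they stayed well away from the arm's path.

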